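Put the microscope accessories back in their own trays

ROBOT

A 6-joint arm with a two-finger parallel gripper is mounted at the origin on a cart in front of the work surface, level with it; the furniture and walls round the work are solid. World frame = base frame: x ahead of the robot, y to its left, z up, the work surface at z = 0. Lengths are in m, angles in rad, forces in N, time in s.
With the tool pointing down it reaches from about 0.35 to 0.925 m from the base axis. Payload 6.4 kg.
Tool frame: the origin (TCP) lies at the very end of the fingers, on their centre line; the grasp point (between the pads) lies hold_point_z behind it (hold_point_z is the distance from the TCP to the grasp point, in m); z points along the fingers, y is the line along which they close (so a half turn about z gives the same grasp; the last joint's range is limited). The gripper opens to 94 mm and grips with 3 to 60 N. Pads are 16 mm wide; open, the fingers measure 119 mm over their backs; the gripper's body (75 mm by 177 mm) begins 78 mm behind the grasp point.
Start: joints at [1.105, 0.245, 1.558, -0, 1.339, -0.174], TCP at [0.187, 0.623, 0.205] pointing down, gripper open.
Joint ranges: [-3.13, 3.13], [-1.02, 2.26], [0.13, 2.54], [-0.95, 4.09], [0.21, 2.88], [-2.74, 2.74]. Speed limits (rad/s): [2.57, 2.57, 3.14, 3.14, 3.14, 3.14].

INTERFACE

Orientations are given as [roll, pitch, yaw] about the fixed x, y, z axes, in that order (R = Rz(yaw) Ry(pitch) Rx(roll)).
In Python, from workcell import * gives the robot as it stands.
- The arm moves only by the shell command python3 -m jog 'ROWS' [FORCE]. ROWS is text: rows parted by semicolons, each of 7 numbers parted by spaces: the shift along the world's x, y, z in units of 0.04 m (1.0 is 0.04 m), then the turn, a rotation vector about the world's x, y, z in units of 6 degrees (1.0 is 6 degrees), then the finger opening in mm, from 0 to 94. In form: dx dy dz ax ay az jaw; .... A call has 1 to 5 rows; each row shifts and turns the commanded pose from where the row before left it; what a row does not reach is not made up. A row lasts 1/12 s, in which the tool goes at most 41.7 mm and 7.16 degrees, less where a joint would pass 70% of its speed; a pose out of reach is approached as far as the arm can. A call with a number of a shift or a turn outside -1 to 1 is refused whole. A call with a gripper value outside its range is refused whole. The fingers move at their own pace and stop on an object; FORCE is the grip in N (left out, the last holds). Time passes only in rows, so rows that do not move let the fingers close. It gives the time, the measured TCP pose, the force, the opening and the grip force at its end, in the units of the state.
- get_state(): the state, without advancing time (a new reading comes with each control period).
- read_camera(name): name is "scene" or "top" or "wrist"; returns the picture (480x640x3 uint8, red, green, blue); there is no depth.
- get_calibration(name): a dict with "camera_matrix" (3x3 intrinsics, pixels), "T" (4x4, takes a point from camera to world coordinates); the wrist camera has in their place "tool_from_camera" (4x4, takes a point from camera to tool coordinates, whose origin is the TCP and whose axes are the flange's). Camera axes: x right, y down, z forward; pixel columns grow to the right and rows downward; lengths in m; the calibration is good to about 2 mm. The wrist camera is an equidistant fisheye: a pixel r from the principal point sees the ray r / f radians off the axis. A picture is of the moment at which its call begins: read the wrist's pose just before it. get_calibration takes no time and is no camera call.
- finish_job(): hands the job in; it is judged then, once.
The state is a dict: "clock": time; "q": joint angles; "dq": joint speeds; "tau": joint torques, N m; "tool_pos": TCP position; "eef_rot": TCP orientation; "ft_force": force on the tool from outside, world axes, zero at the start; "wrist_torque": the same for the moment, N m; "gripper_width": opening from 0.0 (shut) to 1.0 (fully open); "gripper_force": force on a finger pad.
Only numpy, scipy, OpenCV 4.12 (cv2) and the standard library are available. Lean on these libraries where they do the work, as an engineer would, in place of code of your own. Each camera call takes 0.05 s, during which the arm holds its last target. There are 200 camera calls.

TASK

The microscope accessories on the bench have been put back in each other's trays. Return each to the middle of its own tray: the filter cube to the square tray, the white canister to the round one, the tally counter to the triangular one and the box of cover glasses to the oblong one. There is only room for one thing in a tray, so use the empty rubber mat as a free spot on the way; keep things upright and set them down, do not drop them.

Things in the scene. Friction and masses are not known exactly. Their poses are not given: they have to be found in the camera images.
- filter_cube: microscope filter cube: a black block 37 x 34 mm, 40 mm tall, with round glass windows (one in its top, a white-ringed orange one in one side). Origin at the middle of its underside, z up; the solid block reaches from -15 to +19 mm along its x (the orange window and its ring stand out at -x) and +-17 mm along its y. Pinch it across y, 20 mm above its underside. About 75 g
- canister: white round plastic canister with a ribbed screw lid, 41 mm in diameter, 58 mm tall, standing upright. Origin at the middle of its underside, z up. Lid does not come off. About 90 g
- counter: white hand tally counter: a low round drum 45 mm in diameter, 20 mm tall, lying flat, window up, with a small push lug and a wire ring on its side. Origin on its underside, z up; the middle of the drum is at x = -3, y = +5 mm; the lug sticks out at its +x, the ring at -y. Pinch the drum, best along the diagonal between +x and +y, clear of both. About 70 g
- counter_middle (a point): the middle of the underside of the tally counter's round drum (the point that belongs over the middle of its tray)
- cover_box: low square box of cover glasses with a blue lid and white lower half, 40 x 40 mm, 20 mm tall (solid up to 19 mm), lying flat. Origin at the middle of its underside, its x and y along its sides, z up. The lid does not come off. About 20 g
- square_tray: square grey plastic tray, 94 x 94 mm, fixed to the bench: floor 3 mm above the bench, rim 3 mm wide and 7 mm high above the bench. Origin at its centre on the bench, x and y along its sides. Home of the filter cube
- round_tray: round grey plastic tray, 96 mm in diameter, fixed to the bench: floor 3 mm and rim 7 mm above the bench, rim 3 mm wide. Origin at its centre on the bench. Home of the canister
- triangle_tray: triangular grey plastic tray with cut-off corners, fixed to the bench: three long sides 45 mm from its centre and three short corner sides 68 mm from it; floor 3 mm and rim 7 mm above the bench, rim 3 mm wide. Origin at its centre on the bench; its x axis points at one cut corner. Home of the tally counter
- long_tray: oblong grey plastic tray, 72 mm along its x and 132 mm along its y, fixed to the bench: floor 3 mm and rim 7 mm above the bench, rim 3 mm wide. Origin at its centre on the bench. Home of the box of cover glasses
- rubber_mat: flat dark square rubber mat without a rim, 90 x 90 mm, 3 mm thick, fixed to the bench and empty at the start; a free spot for putting a thing down for a while. Origin at its centre on the bench
Mind the look-alikes: they are no part of the job. Leave any red look-alike of the square_tray alone.

How it is judged:
By the outcome, as a careful person would: the job done as asked, in the order asked, and still so for the second after the job is handed in, with the robot touching nothing.
It also fails if it takes over 134 s, if anything falls off the work surface, if the arm or the gripper's body presses on something with over 40 N, if the wrist force passes 120 N, or if a joint passes its speed limit or range.

## Working session

There is one attempt and no reset: what is moved stays moved. The work goes in short steps, Python scripts to look and compute and a shell command to move; the robot and the scene stay as the last step left them, time stands still between calls to the robot, and variables do not carry over. Pictures are saved under pics/ and viewed, at most 14 in all, crops included, and the job is handed in when it is done.

```bash
mkdir -p pics; ls
python3 - <<'E'
from workcell import *
import cv2,numpy as np
np.set_printoptions(precision=4,suppress=True)
s=get_state();print(s)
for n in ["top","scene","wrist"]:
    im=read_camera(n);cv2.imwrite(f"pics/{n}0.png",im[:,:,::-1]);print(n,get_calibration(n))
try: print(hold_point_z)
except Exception as e: print(e)
E
```

```text
pics
{'clock': 0.0, 'q': array([ 1.1049,  0.2458,  1.559 , -0.    ,  1.3387, -0.1741]), 'dq': array([-0.0003,  0.0007,  0.0015, -0.0002,  0.0001,  0.0006]), 'tau': array([ -0.0002, -41.5835, -31.4603,   0.0685,   0.0331,  -0.0001]), 'tool_pos': array([0.1867, 0.622 , 0.2044]), 'eef_rot': array([-3.1398, -0.0003,  2.8498]), 'ft_force': array([ 0.0828, -0.1515, -0.7706]), 'wrist_torque': array([ 0.0079, -0.0132,  0.0113]), 'gripper_force': 0.0, 'gripper_width': 1.0032161328086913}
top {'camera_matrix': array([[554.6452,   0.    , 307.878 ],
       [  0.    , 554.6452, 237.0562],
       [  0.    ,   0.    ,   1.    ]]), 'T': array([[ 0.1168, -0.9549,  0.273 ,  0.0027],
       [-0.9931, -0.111 ,  0.0367, -0.2748],
       [-0.0047, -0.2754, -0.9613,  1.7902],
       [ 0.    ,  0.    ,  0.    ,  1.    ]])}
scene {'camera_matrix': array([[551.6716,   0.    , 318.5715],
       [  0.    , 551.6716, 256.6833],
       [  0.    ,   0.    ,   1.    ]]), 'T': array([[ 0.8223, -0.4188,  0.3853, -0.0546],
       [-0.569 , -0.6105,  0.5509, -1.0261],
       [ 0.0045, -0.6723, -0.7403,  1.1033],
       [ 0.    ,  0.    ,  0.    ,  1.    ]])}
wrist {'camera_matrix': array([[371.6483,   0.    , 318.5785],
       [  0.    , 371.6483, 242.1321],
       [  0.    ,   0.    ,   1.    ]]), 'tool_from_camera': array([[-0.0002, -0.9619, -0.2733,  0.0799],
       [ 1.    , -0.0001, -0.0004,  0.0005],
       [ 0.0004, -0.2733,  0.9619, -0.1807],
       [ 0.    ,  0.    ,  0.    ,  1.    ]])}
0.0188
```

View pics/top0.png

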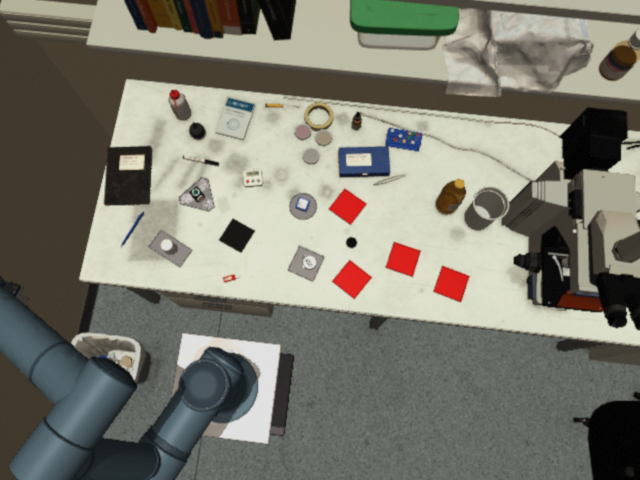

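View pics/scene0.png

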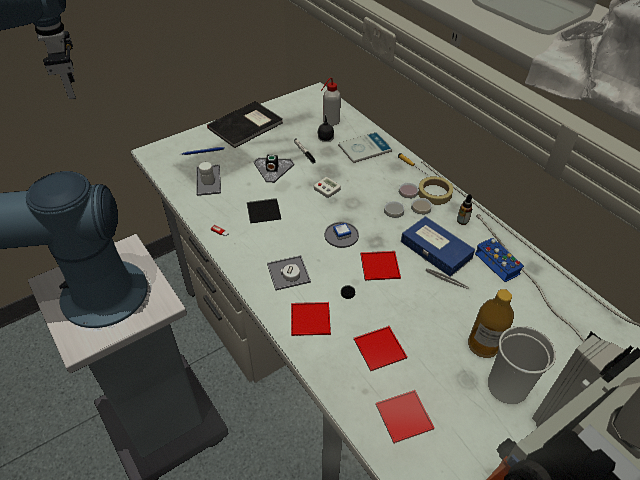

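The top view shows the canister in the long tray (167,245), the filter cube in the triangle (197,194), the counter in the square tray (306,262), the cover box in the round tray (303,206) and the mat at (237,235). So there are two swaps. I'll get rough positions next, then wrist views from close by.

```bash
cat > h.py <<'E'
from workcell import *
import cv2,numpy as np
from scipy.spatial.transform import Rotation as R
np.set_printoptions(precision=4,suppress=True)
def cast(name,px,z,T=None):
    c=get_calibration(name);K=c["camera_matrix"];px=np.atleast_2d(np.array(px,float))
    x=(px[:,0]-K[0,2])/K[0,0];y=(px[:,1]-K[1,2])/K[1,1]
    if name=="wrist":
        r=np.hypot(x,y)+1e-12;d=np.c_[np.sin(r)*x/r,np.sin(r)*y/r,np.cos(r)]
    else: T=c["T"];d=np.c_[x,y,np.ones_like(x)]
    d=d@T[:3,:3].T;o=T[:3,3]
    return o+d*((z-o[2])/d[:,2])[:,None]
def wristT(s):
    M=np.eye(4);M[:3,:3]=R.from_euler("xyz",s["eef_rot"]).as_matrix();M[:3,3]=s["tool_pos"]
    return M@get_calibration("wrist")["tool_from_camera"]
def snap(fn):
    s=get_state();T=wristT(s);im=read_camera("wrist");np.save(f"pics/{fn}.npy",T);cv2.imwrite(f"pics/{fn}.png",im[:,:,::-1]);return s,T,im
E
python3 - <<'E'
from h import *
for n,p in dict(long=(170,248),tri=(198,194),sq=(306,263),rnd=(303,206),mat=(237,235)).items(): 
    w=cast("top",p,0.005)[0]; print(n,w,np.hypot(*w[:2]))
for n,p in dict(long=(208,181),tri=(273,168),sq=(289,272),rnd=(342,235),mat=(264,210)).items(): 
    print(n,cast("scene",p,0.005)[0])
E
```

```text
long [0.4189 0.2454 0.005 ] 0.48547588329408853
tri [0.6186 0.1854 0.005 ] 0.6457783140800427
sq [ 0.4203 -0.2109  0.005 ] 0.4702905750430048
rnd [ 0.6169 -0.1773  0.005 ] 0.6418565241592719
mat [0.4893 0.0303 0.005 ] 0.49023141122053554
long [0.4158 0.241  0.005 ]
tri [0.6134 0.1824 0.005 ]
sq [ 0.4223 -0.2095  0.005 ]
rnd [ 0.6175 -0.1786  0.005 ]
mat [0.4905 0.0321 0.005 ]
```

View pics/wrist0.png

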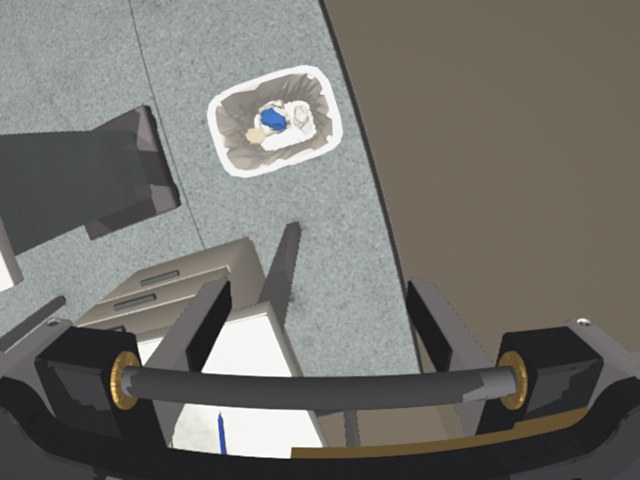

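The wrist view only shows the floor and bin so far. I'll move over the left pair with yaw near 90°.

```bash
python3 -m jog '0.55 -0.82 0 0 0 -0.82 94; 0.55 -0.82 0 0 0 -0.82 94; 0.55 -0.82 0 0 0 -0.82 94; 0.55 -0.82 0 0 0 -0.82 94; 0.55 -0.82 0 0 0 -0.82 94'
python3 -m jog '0.55 -0.82 0 0 0 -0.82 94; 0.55 -0.82 0 0 0 -0.82 94; 0.55 -0.82 0 0 0 -0.82 94; 0.55 -0.82 0 0 0 -0.82 94; 0.55 -0.82 0 0 0 -0.82 94'
python3 -m jog '0.55 -0.82 0 0 0 -0.82 94; 0.55 -0.82 0 0 0 -0.82 94; 0.55 -0.82 0 0 0 -0.82 94; 0.55 -0.82 0 0 0 -0.82 94; 0.55 -0.82 0 0 0 -0.82 94'
python3 -m jog '0 0 0 0 0 0 94; 0 0 0 0 0 0 94; 0 0 0 0 0 0 94'
python3 - <<'E'
from h import *
s,T,im=snap("w1");print(s["tool_pos"],s["eef_rot"],s["dq"].max())
E
```

```text
clock: 0.57
tool_pos: [0.2974, 0.4568, 0.2051]
eef_rot: [-3.141, 0.0, 2.417]
ft_force: [-0.1, 0.3, -0.5]
gripper_width: 1.002
gripper_force: 0.0
clock: 0.98
tool_pos: [0.4075, 0.2928, 0.2054]
eef_rot: [3.142, 0.0, 1.987]
ft_force: [0.7, -0.3, 0.0]
gripper_width: 0.997
gripper_force: 0.0
clock: 1.4
tool_pos: [0.5176, 0.1287, 0.2054]
eef_rot: [-3.142, -0.0, 1.557]
ft_force: [1.7, 0.5, -0.8]
gripper_width: 0.998
gripper_force: 0.0
clock: 1.65
tool_pos: [0.5164, 0.1309, 0.205]
eef_rot: [-3.14, -0.0, 1.562]
ft_force: [0.4, -0.5, 0.1]
gripper_width: 1.004
gripper_force: 0.0
[0.5164 0.1309 0.205 ] [-3.1405 -0.0003  1.5623] 0.027406678480961386
```

View pics/w1.png

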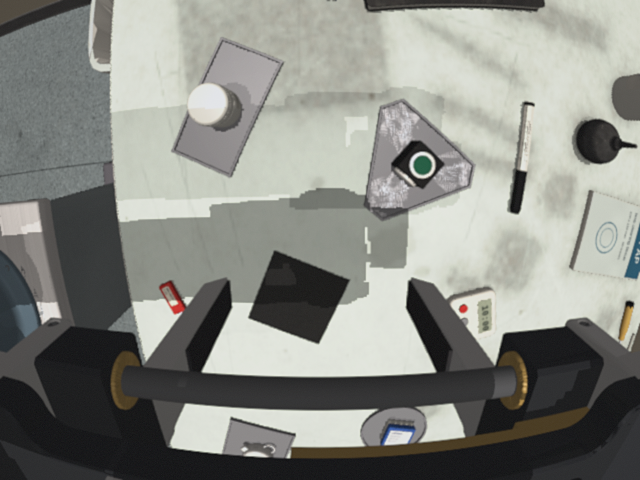

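The wrist view from the left shows the long tray around (228,105) with the canister lid at about (212,103), the triangle tray around (410,165) with the cube at (418,165), and the mat at (298,296). Next is the right pair.

```bash
python3 -m jog '0 -1 0 0 0 0 94; 0 -1 0 0 0 0 94; 0 -1 0 0 0 0 94; 0 -1 0 0 0 0 94; 0 -1 0 0 0 0 94' >/dev/null
python3 -m jog '0 -1 0 0 0 0 94; 0 -1 0 0 0 0 94; 0 -1 0 0 0 0 94; 0 -1 0 0 0 0 94; 0 -1 0 0 0 0 94' >/dev/null
python3 -m jog '0 0 0 0 0 0 94; 0 0 0 0 0 0 94; 0 0 0 0 0 0 94'
python3 - <<'E'
from h import *
s,T,im=snap("w2");print(s["tool_pos"],s["eef_rot"],s["dq"].max())
E
```

```text
clock: 2.78
tool_pos: [0.5172, -0.2676, 0.2052]
eef_rot: [-3.141, -0.001, 1.564]
ft_force: [-0.7, 0.1, -1.1]
gripper_width: 0.997
gripper_force: 0.0
[ 0.5172 -0.2676  0.2052] [-3.1412 -0.0009  1.5637] 0.01664577365998681
```

View pics/w2.png

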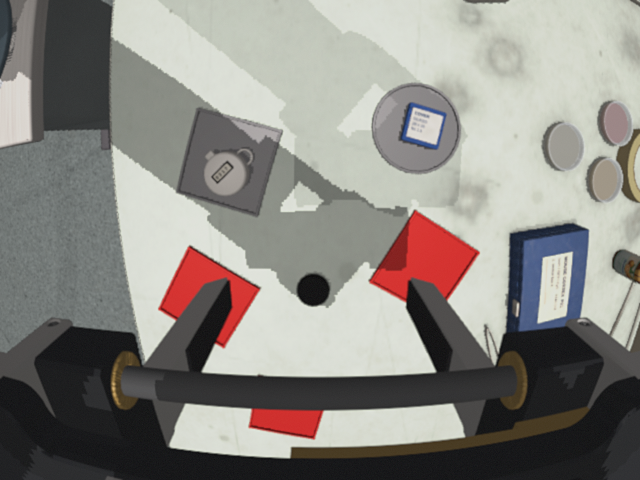

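The right view shows the square tray around (231,160) with the counter at (226,172), the round tray at (417,128) with the box at (425,124), and red pads. Next I sample colours for the masks.

Run:
```python
import cv2
a=cv2.imread("pics/w1.png").astype(int);b=cv2.imread("pics/w2.png").astype(int)
for n,im,pts in (("w1",a,dict(long=(240,80),long2=(200,150),rim=(258,53),tri=(385,190),tri2=(390,125),tri3=(455,172),bench=(320,120),sh=(240,110+120),sh2=(320,190),lid=(210,100),cubetop=(410,150))),("w2",b,dict(sq=(210,125),sq2=(240,200),sq3=(268,140),rnd=(390,110),rnd2=(420,160),bench=(320,120),sh=(150,130),sh2=(300,230),cnt=(215,160),cnt2=(230,185),box=(410,115),lab=(425,124)))):
    for k,p in pts.items():
        c=im[p[1]-1:p[1]+2,p[0]-1:p[0]+2].mean((0,1));print(n,k,c.round(), "g-b,g-r",(c[1]-c[0]).round(),(c[1]-c[2]).round())
for n,im,(x,y,w,h) in (("a",a,(160,25,330,200)),("b",b,(165,70,310,160))):
    pass
A=cv2.resize(cv2.imread("pics/w1.png")[25:235,160:490],None,fx=2.4,fy=2.4,interpolation=cv2.INTER_CUBIC);cv2.imwrite("pics/c1.png",A)
B=cv2.resize(cv2.imread("pics/w2.png")[70:230,165:475],None,fx=2.5,fy=2.5,interpolation=cv2.INTER_CUBIC);cv2.imwrite("pics/c2.png",B)
```

```text
w1 long [166. 167. 171.] g-b,g-r 0.0 -4.0
w1 long2 [137. 136. 140.] g-b,g-r -0.0 -3.0
w1 rim [134. 133. 136.] g-b,g-r -1.0 -4.0
w1 tri [214. 210. 209.] g-b,g-r -4.0 1.0
w1 tri2 [186. 184. 188.] g-b,g-r -2.0 -3.0
w1 tri3 [151. 149. 152.] g-b,g-r -1.0 -3.0
w1 bench [185. 197. 193.] g-b,g-r 12.0 4.0
w1 sh [138. 146. 143.] g-b,g-r 8.0 4.0
w1 sh2 [104. 111. 109.] g-b,g-r 7.0 3.0
w1 lid [232. 228. 227.] g-b,g-r -4.0 2.0
w1 cubetop [23. 23. 24.] g-b,g-r -1.0 -1.0
w2 sq [95. 94. 96.] g-b,g-r -0.0 -2.0
w2 sq2 [ 97.  97. 100.] g-b,g-r -0.0 -3.0
w2 sq3 [98. 97. 99.] g-b,g-r -0.0 -2.0
w2 rnd [158. 158. 162.] g-b,g-r -0.0 -4.0
w2 rnd2 [134. 134. 137.] g-b,g-r 0.0 -3.0
w2 bench [186. 198. 193.] g-b,g-r 12.0 5.0
w2 sh [132. 140. 137.] g-b,g-r 8.0 4.0
w2 sh2 [136. 144. 140.] g-b,g-r 9.0 4.0
w2 cnt [146. 151. 156.] g-b,g-r 5.0 -5.0
w2 cnt2 [151. 157. 162.] g-b,g-r 5.0 -5.0
w2 box [150. 120. 109.] g-b,g-r -30.0 11.0
w2 lab [201. 205. 210.] g-b,g-r 5.0 -4.0
```

View pics/c1.png

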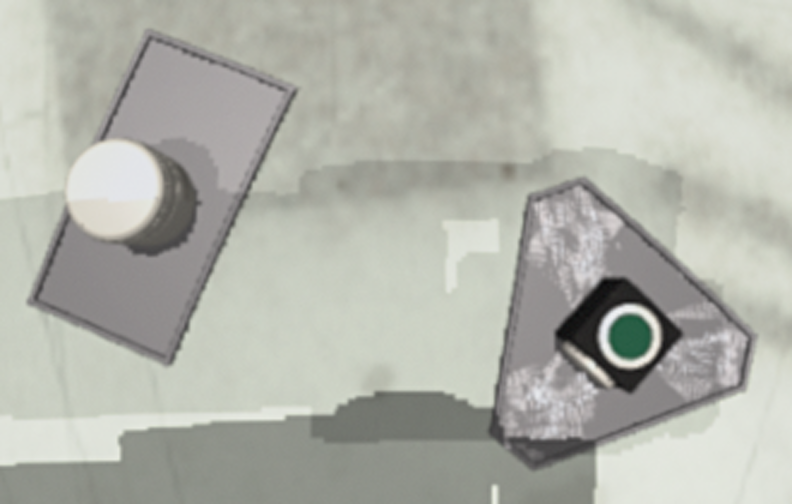

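View pics/c2.png

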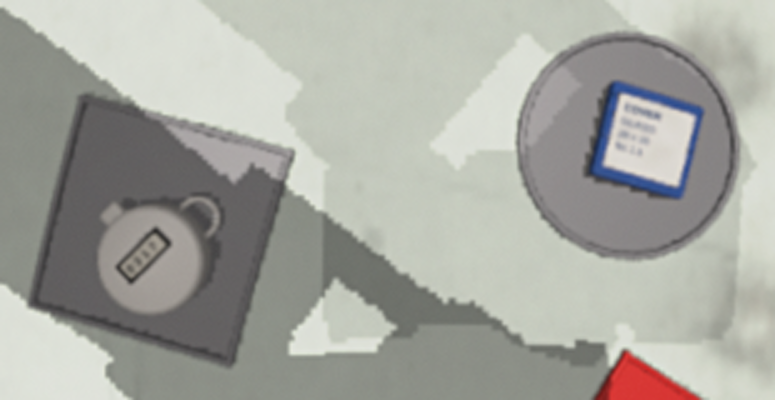

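Crops: the cube's top window is at c1 (630,335), its ringed side faces lower-left, and its top corners are near (625,280), (681,332), (632,390) and (580,335). The counter's drum is at c2 (152,260), with the lug up-left and the ring up-right. All of them are clear to mask.

```bash
cat > meas.py <<'E'
from h import *
def big(m,near):
    n,l,st,c=cv2.connectedComponentsWithStats(m.astype(np.uint8));
    i=min([k for k in range(1,n) if st[k,4]>60],key=lambda k:np.hypot(*(c[k]-near)));
    cs,_=cv2.findContours((l==i).astype(np.uint8),cv2.RETR_EXTERNAL,cv2.CHAIN_APPROX_NONE);return max(cs,key=cv2.contourArea)[:,0].astype(float)
def W(p,z,T): return (cast("wrist",p,z,T)[:,:2]*1000).astype(np.float32)
def show(n,w,kind):
    if kind=="rect": (c,s,a)=cv2.minAreaRect(w);print(n,"c",np.round(c,1),"size",np.round(s,1),"ang",round(a,1))
    elif kind=="circ":
        c,r=cv2.minEnclosingCircle(w);e=cv2.fitEllipse(cv2.convexHull(w));print(n,"c",np.round(c,1),"d",round(2*r,1),"ellipse",np.round(e[0],1),np.round(e[1],1))
    else:
        h=cv2.convexHull(w);m=cv2.moments(h);c=np.array([m["m10"],m["m01"]])/m["m00"];d=h[:,0]-c
        a=np.radians(np.arange(0,360,.5));s=(d@np.array([np.cos(a),np.sin(a)])).max(0)
        t=sum(s[np.round(((np.arange(720)/2+k*120)%360)*2).astype(int)%720] for k in range(3))/3
        i=int(np.argmin(t[:240]));print(n,"c",np.round(c,1),"inradius",t[i].round(1),[s[(i+240*k)%720].round(1) for k in range(3)],"side normal deg",i/2,"corner",t[(i+120)%720].round(1))
def chans(f):
    im=cv2.imread(f"pics/{f}.png").astype(int);return im[...,0],im[...,1],im[...,2],np.load(f"pics/{f}.npy")
E
python3 - <<'E'
from meas import *
from scipy import ndimage
def traymask(b,g,r): 
    m=((g-b)<0.03*g)|(g<r); m=m.astype(np.uint8); return cv2.morphologyEx(m,cv2.MORPH_OPEN,np.ones((3,3)))
b,g,r,T=chans("w1");m=traymask(b,g,r)
m2=m&((g<205)).astype(np.uint8)
show("long",W(big(m2,(228,107)),.006,T),"rect")
show("tri",W(big(m,(412,160)),.006,T),"tri")
show("mat",W(big((g<60)&(np.arange(480)[:,None]<345),(298,296)),.003,T),"rect")
lid=np.zeros_like(g,bool);lid[80:128,185:230]=True
show("lid",W(big(lid&(g>205),(208,103)),.061,T),"circ")
q=np.array([(625,280),(681,332),(632,390),(580,335)])/2.4+[160-.3,25-.3]
w=W(q,.043,T);show("cubetop",w,"rect");print(w)
reg=np.zeros_like(g,bool);reg[135:190,385:445]=1
print("window",W([np.array((630,335))/2.4+[159.7,24.7]],.043,T))
b,g,r,T=chans("w2");m=traymask(b,g,r)
show("sq",W(big(m,(231,160)),.006,T),"rect")
show("rnd",W(big(m,(417,128)),.006,T),"circ")
show("box",W(big(b-r>25,(425,124)),.022,T),"rect")
for n,p in dict(drum=(150,258),lug=(112,212),ring=(205,212)).items(): print(n,W([np.array(p)/2.5+[164.7,69.7]],.023 if n=="drum" else .013,T))
reg=np.zeros_like(g,bool);reg[145:200,198:255]=1
show("drum",W(big(reg&(g>120)&(r>g+2),(225,173)),.023,T),"circ")
E
```

```text
long c [419.2 250.6] size [133.   76.4] ang 64.2
tri c [615.6 187.1] inradius 45.2 [np.float64(45.2), np.float64(45.2), np.float64(45.2)] side normal deg 51.0 corner 68.1
mat c [491.1  35.5] size [88.  88.4] ang 66.9
lid c [416.  250.1] d 41.1 ellipse [416.5 248.3] [35.1 39.6]
cubetop c [613.7 188.8] size [30.9 31. ] ang 50.5
[[611.5992 210.607 ]
 [635.5004 190.9059]
 [615.7755 167.1187]
 [593.8398 188.4589]]
window [[614.1608 188.9872]]
sq c [ 421.7 -207.7] size [94.3 94.5] ang 72.4
rnd c [ 619.4 -173.1] d 96.5 ellipse [ 619.6 -173.5] [95.1 95.8]
box c [ 621.6 -171.7] size [39.7 40.3] ang 76.3
drum [[ 423.9398 -218.1582]]
lug [[ 405.8826 -199.2681]]
ring [[ 445.12   -201.0394]]
drum c [ 421.6 -216.6] d 48.7 ellipse [ 422.2 -217.4] [42.3 47.2]
```

Tray sizes match well. I'll hover over the cube at its yaw (about 48°), which also checks for wrist-camera bias.

```bash
python3 -m jog '0.2 0.95 -0.11 0 0 -0.58 75; 0.2 0.95 -0.11 0 0 -0.58 75; 0.2 0.95 -0.11 0 0 -0.58 75; 0.2 0.95 -0.11 0 0 -0.58 75' >/dev/null
python3 -m jog '0.2 0.95 -0.11 0 0 -0.58 75; 0.2 0.95 -0.11 0 0 -0.58 75; 0.2 0.95 -0.11 0 0 -0.58 75; 0.2 0.95 -0.11 0 0 -0.58 75' >/dev/null
python3 -m jog '0.2 0.95 -0.11 0 0 -0.58 75; 0.2 0.95 -0.11 0 0 -0.58 75; 0.2 0.95 -0.11 0 0 -0.58 75; 0.2 0.95 -0.11 0 0 -0.58 75' >/dev/null
python3 -m jog '0 0 0 0 0 0 75; 0 0 0 0 0 0 75; 0 0 0 0 0 0 75'
python3 - <<'E'
from meas import *
s,T,im=snap("w3");print(s["tool_pos"],s["eef_rot"])
E
```

```text
clock: 4.08
tool_pos: [0.612, 0.1877, 0.1527]
eef_rot: [-3.142, 0.0, 0.836]
ft_force: [0.2, -0.5, -0.1]
gripper_width: 0.798
gripper_force: 0.0
[0.612  0.1877 0.1527] [-3.1415  0.0004  0.8357]
```

View pics/w3.png

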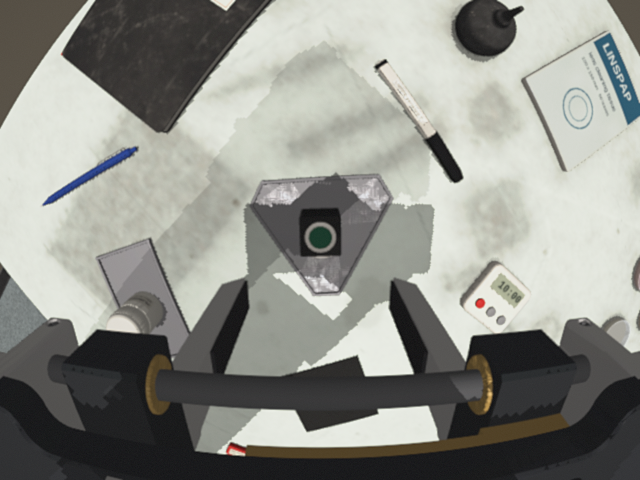

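The cube is square between the fingers, with its window at (320,237), and the triangle tray is fully visible. I'll re-measure both to check for bias.

Run:
```python
from meas import *
b,g,r,T=chans("w3");m=(((g-b)<0.03*g)|(g<r)).astype(np.uint8);m=cv2.morphologyEx(m,cv2.MORPH_OPEN,np.ones((3,3)))
c=big(m,(320,235));show("tri",W(c,.006,T),"tri")
reg=np.zeros_like(g,bool);reg[215:258,300:341]=1
k=big(reg&((g-r>15)|(g>110)),(320,237));show("win",W(k,.043,T),"circ")
d=big(reg&(g<45),(320,215));print("dark px bbox",d.min(0),d.max(0), W([[d[:,0].min(),235],[d[:,0].max(),235]],.043,T))
```

```text
tri c [612.8 185.9] inradius 47.5 [np.float64(47.7), np.float64(49.8), np.float64(45.0)] side normal deg 51.0 corner 70.7
win c [613.7 188.5] d 24.8 ellipse [613.7 188.5] [24.5 24.6]
dark px bbox [300. 215.] [340. 255.] [[602.8295 200.5678]
 [626.8187 178.8709]]
```

Both views agree on the cube within 0.5 mm, so the wrist calibration is sound. Descending and gripping the cube.

```bash
python3 -m jog '0.04 0.02 -0.8 0 0 0 60; 0 0 -0.8 0 0 0 60; 0 0 -0.8 0 0 0 60; 0 0 -0.6 0 0 0 60; 0 0 -0.4 0 0 0 60' >/dev/null
python3 -m jog '0 0 -0.15 0 0 0 60; 0 0 -0.14 0 0 0 60; 0 0 0 0 0 0 60; 0 0 0 0 0 0 60'
python3 -m jog '0 0 0 0 0 0 25; 0 0 0 0 0 0 25; 0 0 0 0 0 0 25; 0 0 0 0 0 0 25; 0 0 0 0 0 0 25' 20
python3 -m jog '0 0 0 0 0 0 25; 0 0 0 0 0 0 25; 0 0 0 0 0 0 25; 0 0 0 0 0 0 25; 0 0 0 0 0 0 25' 20
```

```text
clock: 4.88
tool_pos: [0.6155, 0.1871, 0.0064]
eef_rot: [3.14, -0.002, 0.832]
ft_force: [-0.4, 0.1, -0.1]
gripper_width: 0.639
gripper_force: 0.0
clock: 5.3
tool_pos: [0.6149, 0.1875, 0.0056]
eef_rot: [3.141, -0.001, 0.833]
ft_force: [-0.6, 0.3, 2.4]
gripper_width: 0.361
gripper_force: 20.0
clock: 5.72
tool_pos: [0.6149, 0.1875, 0.0056]
eef_rot: [3.141, -0.001, 0.833]
ft_force: [-1.5, -0.1, 5.8]
gripper_width: 0.363
gripper_force: 20.0
```

Width is 34 mm, so the cube is gripped. Lifting and moving it to the mat (491,35.5).

```bash
python3 -m jog '0 0 0.2 0 0 0 25; 0 0 0.4 0 0 0 25; 0 0 0.6 0 0 0 25; 0 0 0.5 0 0 0 25; 0 0 0.3 0 0 0 25'
python3 -m jog '-0.4 -0.48 0 0 0 0 25; -0.4 -0.48 0 0 0 0 25; -0.4 -0.48 0 0 0 0 25; -0.4 -0.48 0 0 0 0 25; -0.4 -0.48 0 0 0 0 25' >/dev/null
python3 -m jog '-0.4 -0.48 0 0 0 0 25; -0.4 -0.48 0 0 0 0 25; -0.3 -0.4 0 0 0 0 25; 0 0 0 0 0 0 25; 0 0 0 0 0 0 25'
```

```text
clock: 6.13
tool_pos: [0.6155, 0.1874, 0.0873]
eef_rot: [3.14, -0.002, 0.833]
ft_force: [-0.3, -0.7, 0.1]
gripper_width: 0.361
gripper_force: 20.0
clock: 6.97
tool_pos: [0.4902, 0.0366, 0.0848]
eef_rot: [-3.141, -0.0, 0.831]
ft_force: [0.4, 0.1, 0.2]
gripper_width: 0.359
gripper_force: 20.0
```

```bash
python3 -m jog '0 0 -0.5 0 0 0 25; 0 0 -0.6 0 0 0 25; 0 0 -0.5 0 0 0 25; 0 0 -0.2 0 0 0 25; 0 0 -0.06 0 0 0 25' >/dev/null
python3 -m jog '0 0 -0.06 0 0 0 25; 0 0 -0.04 0 0 0 25; 0 0 0 0 0 0 25; 0 0 0 0 0 0 25'
python3 -m jog '0 0 0 0 0 0 60; 0 0 0 0 0 0 60; 0 0 0 0 0 0 60; 0 0 0 0 0 0 60; 0 0 0 0 0 0 60'
python3 -m jog '0 0 0.4 0 0 0 60; 0 0 0.8 0 0 0 60; 0 0 1 0 0 0 60; 0 0 0.8 0 0 0 60; 0 0 0.3 0 0 0 60'
```

```text
clock: 7.72
tool_pos: [0.4915, 0.0369, 0.0076]
eef_rot: [3.14, -0.001, 0.833]
ft_force: [0.3, -0.5, 0.0]
gripper_width: 0.36
gripper_force: 20.0
clock: 8.13
tool_pos: [0.4907, 0.0369, 0.0068]
eef_rot: [3.141, -0.0, 0.833]
ft_force: [-0.3, -0.2, 0.2]
gripper_width: 0.631
gripper_force: 0.0
clock: 8.55
tool_pos: [0.4935, 0.0366, 0.1439]
eef_rot: [3.134, -0.005, 0.833]
ft_force: [0.2, 0.2, 1.6]
gripper_width: 0.636
gripper_force: 0.0
```

```bash
python3 -m jog '-0.21 -0.79 0 0 0 0.86 60; -0.21 -0.79 0 0 0 0.86 60; -0.21 -0.79 0 0 0 0.86 60; -0.21 -0.79 0 0 0 0.86 60' >/dev/null
python3 -m jog '-0.21 -0.79 0 0 0 0.86 60; -0.21 -0.79 0 0 0 0.86 60; -0.21 -0.79 0 0 0 0.86 60; -0.21 -0.79 0 0 0 0.86 60' >/dev/null
python3 -m jog '0 0 0 0 0 0 60; 0 0 0 0 0 0 60; 0 0 0 0 0 0 60'
python3 - <<'E'
from meas import *
s,T,im=snap("w4");print(s["tool_pos"],s["eef_rot"])
cv2.imwrite("pics/c4.png",cv2.resize(im[120:360,160:480,::-1],None,fx=2.4,fy=2.4,interpolation=cv2.INTER_CUBIC))
E
```

```text
clock: 9.47
tool_pos: [0.4231, -0.2151, 0.1378]
eef_rot: [-3.141, -0.001, 1.552]
ft_force: [0.5, 0.3, 0.4]
gripper_width: 0.638
gripper_force: 0.0
[ 0.4231 -0.2151  0.1378] [-3.1406 -0.0013  1.5522]
```

View pics/c4.png

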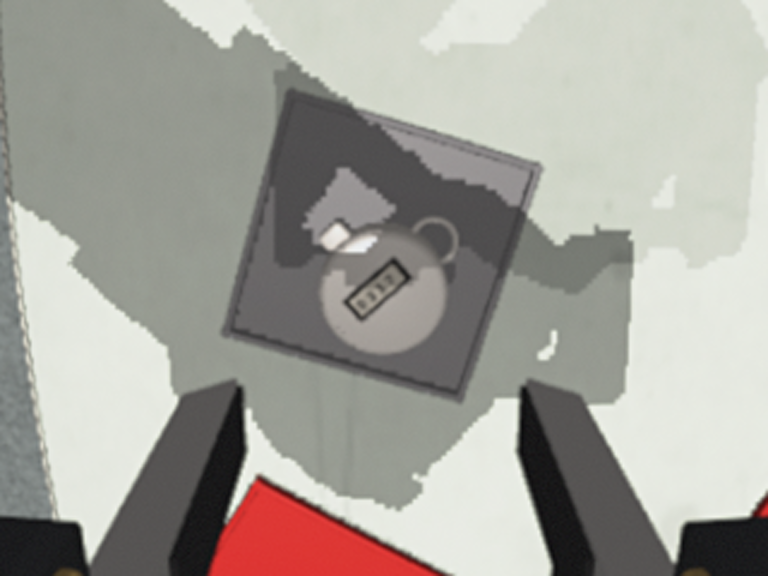

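The drum is at crop (382,291) with radius about 63. The lug is at (335,237) and the ring at (437,240), both clear of a pinch along image x.

Run:
```python
from meas import *
b,g,r,T=chans("w4")
f=lambda p:np.array(p)/2.4+[159.7,119.7]
print(W([f((382,291)),f((319,291)),f((446,291)),f((382,228)),f((382,354))],.022,T))
print("lug,ring",W([f((335,237)),f((437,240))],.013,T))
m=(((g-b)<0.03*g)|(g<r)).astype(np.uint8);m=cv2.morphologyEx(m,cv2.MORPH_OPEN,np.ones((3,3)))
show("sq",W(big(m,(318,222)),.006,T),"rect")
```

```text
[[ 423.0193 -218.0743]
 [ 401.2336 -217.6686]
 [ 445.1515 -218.483 ]
 [ 423.4323 -195.8925]
 [ 422.5905 -241.1512]]
lug,ring [[ 406.863  -200.6288]
 [ 442.6159 -202.3636]]
sq c [ 421.8 -207.9] size [94.4 94.2] ang 72.4
```

The right finger would be tight against the square tray's rim, so I'll grip with the tips just above rim height (TCP z about 8.5 mm).

```bash
python3 -m jog '0 -0.08 -0.8 0 0 0 54; 0 0 -0.8 0 0 0 54; 0 0 -0.8 0 0 0 54; 0 0 -0.4 0 0 0 54; 0 0 -0.2 0 0 0 54' >/dev/null
python3 -m jog '0 0 -0.15 0 0 0 54; 0 0 -0.09 0 0 0 54; 0 0 0 0 0 0 54; 0 0 0 0 0 0 54'
python3 -m jog '0 0 0 0 0 0 35; 0 0 0 0 0 0 35; 0 0 0 0 0 0 35; 0 0 0 0 0 0 35; 0 0 0 0 0 0 35' 20 >/dev/null
python3 -m jog '0 0 0 0 0 0 35; 0 0 0 0 0 0 35; 0 0 0 0 0 0 35; 0 0 0 0 0 0 35' 20
```

```text
clock: 10.27
tool_pos: [0.4242, -0.2195, 0.0101]
eef_rot: [3.14, 0.001, 1.554]
ft_force: [-0.6, -0.2, -0.7]
gripper_width: 0.577
gripper_force: 0.0
clock: 11.02
tool_pos: [0.4241, -0.2196, 0.01]
eef_rot: [3.14, 0.001, 1.553]
ft_force: [-0.5, 0.6, 6.7]
gripper_width: 0.475
gripper_force: 20.0
```

Drum gripped at 44.7 mm. Lifting it and carrying it to the triangle tray.

```bash
python3 -m jog '0 0 0.2 0 0 0 35; 0 0 0.4 0 0 0 35; 0 0 0.6 0 0 0 35; 0 0 0.5 0 0 0 35; 0 0 0.3 0 0 0 35'
python3 -m jog '0.18 0.38 0 0 0 0 35; 0.36 0.762 0 0 0 0 35; 0.36 0.762 0 0 0 0 35; 0.36 0.762 0 0 0 0 35; 0.36 0.762 0 0 0 0 35' >/dev/null
python3 -m jog '0.36 0.762 0 0 0 0 35; 0.36 0.762 0 0 0 0 35; 0.36 0.762 0 0 0 0 35; 0.36 0.762 0 0 0 0 35; 0.36 0.762 0 0 0 0 35' >/dev/null
python3 -m jog '0.36 0.762 0 0 0 0 35; 0.36 0.762 0 0 0 0 35; 0.36 0.762 0 0 0 0 35; 0.18 0.38 0 0 0 0 35; 0.11 0.24 0 0 0 0 35' >/dev/null
python3 -m jog '0 0 0 0 0 0 35; 0 0 0 0 0 0 35; 0 0 0 0 0 0 35'
```

```text
clock: 11.43
tool_pos: [0.424, -0.2197, 0.0914]
eef_rot: [3.14, 0.002, 1.553]
ft_force: [0.3, -0.0, -0.9]
gripper_width: 0.47
gripper_force: 20.0
clock: 12.93
tool_pos: [0.6144, 0.1856, 0.0889]
eef_rot: [-3.141, 0.0, 1.552]
ft_force: [-0.2, -0.4, -0.5]
gripper_width: 0.475
gripper_force: 20.0
```

```bash
python3 -m jog '0.03 0 -0.5 0 0 0 35; 0 0 -0.6 0 0 0 35; 0 0 -0.5 0 0 0 35; 0 0 -0.2 0 0 0 35; 0 0 -0.08 0 0 0 35' >/dev/null
python3 -m jog '0 0 -0.06 0 0 0 35; 0 0 -0.04 0 0 0 35; 0 0 0 0 0 0 35; 0 0 0 0 0 0 35'
```

```text
clock: 13.68
tool_pos: [0.6171, 0.1868, 0.0111]
eef_rot: [3.14, -0.0, 1.553]
ft_force: [-0.0, 0.4, -0.8]
gripper_width: 0.474
gripper_force: 20.0
```

```bash
python3 -m jog '-0.03 0 -0.03 0 0 0 35; 0 0 -0.02 0 0 0 35; 0 0 0 0 0 0 35'
python3 -m jog '0 0 0 0 0 0 54; 0 0 0 0 0 0 54; 0 0 0 0 0 0 54; 0 0 0 0 0 0 54' 
python3 -m jog '0 0 0.4 0 0 0 54; 0 0 0.8 0 0 0 54; 0 0 1 0 0 0 54; 0 0 0.8 0 0 0 54; 0 0 0.3 0 0 0 54' >/dev/null
python3 -m jog '0 0 0 0 0 0 54; 0 0 0 0 0 0 54; 0 0 0 0 0 0 54'
python3 - <<'E'
from meas import *
s,T,im=snap("w5");print(s["tool_pos"],s["eef_rot"])
cv2.imwrite("pics/c5.png",cv2.resize(im[120:360,160:480,::-1],None,fx=2.4,fy=2.4,interpolation=cv2.INTER_CUBIC))
E
```

```text
clock: 13.93
tool_pos: [0.6162, 0.1868, 0.01]
eef_rot: [3.139, -0.0, 1.554]
ft_force: [-2.0, -0.3, 7.1]
gripper_width: 0.469
gripper_force: 20.0
clock: 14.27
tool_pos: [0.6148, 0.1867, 0.0077]
eef_rot: [-3.141, 0.0, 1.553]
ft_force: [0.3, 0.6, -0.5]
gripper_width: 0.573
gripper_force: 0.0
clock: 14.93
tool_pos: [0.6133, 0.1865, 0.1369]
eef_rot: [-3.137, 0.001, 1.553]
ft_force: [-0.4, 0.6, -0.9]
gripper_width: 0.575
gripper_force: 0.0
[0.6133 0.1865 0.1369] [-3.1371  0.0007  1.5534]
```

View pics/c5.png

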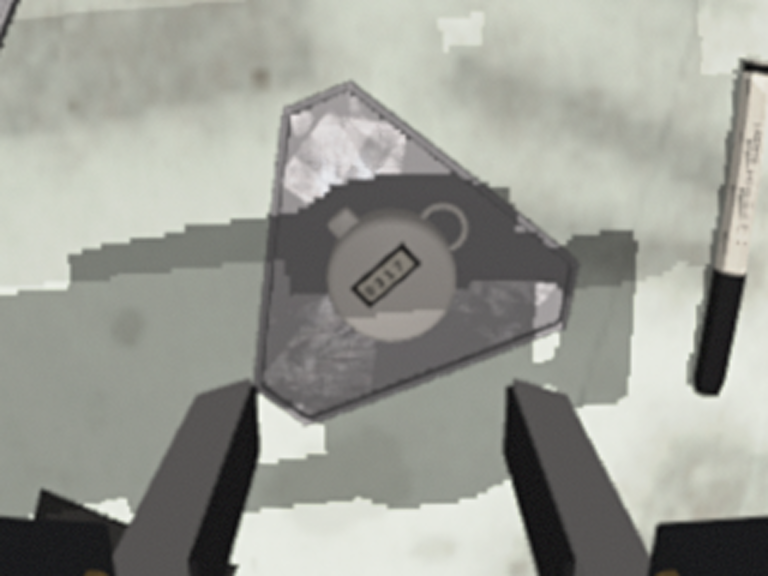

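The counter is lying flat in the triangle with its drum at crop (392,275). I'll check how well it is centred using the tray corners I read off.

Run:
```python
from meas import *
b,g,r,T=chans("w5");f=lambda p:np.array(p)/2.4+[159.7,119.7]
print(W([f((392,275))],.022,T))
show("tri",W(np.array([f(p) for p in [(285,107),(350,82),(577,262),(568,322),(310,421),(258,378)]]),.006,T),"tri")
m=(((g-b)<0.02*g)|(g<r)).astype(np.uint8);m=cv2.morphologyEx(m,cv2.MORPH_OPEN,np.ones((5,5)))
show("tri",W(big(m,(325,225)),.006,T),"tri")
```

```text
[[616.3854 189.1745]]
tri c [616.2 187.8] inradius 44.2 [np.float64(43.9), np.float64(44.4), np.float64(44.4)] side normal deg 51.5 corner 67.5
tri c [615.8 186.9] inradius 45.2 [np.float64(45.2), np.float64(45.1), np.float64(45.1)] side normal deg 51.0 corner 68.1
```

It is within 2 mm. Now back to the cube on the mat.

```bash
python3 -m jog '-0.38 -0.47 0 0 0 -0.86 60; -0.38 -0.47 0 0 0 -0.86 60; -0.38 -0.47 0 0 0 -0.86 60; -0.38 -0.47 0 0 0 -0.86 60' >/dev/null
python3 -m jog '-0.38 -0.47 0 0 0 -0.86 60; -0.38 -0.47 0 0 0 -0.86 60; -0.38 -0.47 0 0 0 -0.86 60; -0.38 -0.47 0 0 0 -0.86 60' >/dev/null
python3 -m jog '0 0 0 0 0 0 60; 0 0 0 0 0 0 60; 0 0 0 0 0 0 60'
python3 - <<'E'
from meas import *
s,T,im=snap("w6");print(s["tool_pos"],s["eef_rot"])
b,g,r,T=chans("w6");reg=np.zeros_like(g,bool);reg[190:290,270:370]=1
k=big(reg&((g-r>15)|(g>110)),(320,237));print(k.min(0),k.max(0));show("win",W(k,.043,T),"circ")
E
```

```text
clock: 15.9
tool_pos: [0.4931, 0.0366, 0.1388]
eef_rot: [-3.14, 0.001, 0.834]
ft_force: [-0.5, 0.2, 0.3]
gripper_width: 0.639
gripper_force: 0.0
[0.4931 0.0366 0.1388] [-3.14    0.0007  0.8337]
[301. 230.] [333. 261.]
win c [490.8  36.6] d 25.4 ellipse [490.9  36.6] [24.6 25.3]
```

```bash
python3 -m jog '-0.05 0 -0.8 0 0 0 60; 0 0 -0.8 0 0 0 60; 0 0 -0.8 0 0 0 60; 0 0 -0.5 0 0 0 60; 0 0 -0.2 0 0 0 60' >/dev/null
python3 -m jog '0 0 -0.15 0 0 0 60; 0 0 -0.06 0 0 0 60; 0 0 0 0 0 0 60; 0 0 0 0 0 0 60' 
python3 -m jog '0 0 0 0 0 0 25; 0 0 0 0 0 0 25; 0 0 0 0 0 0 25; 0 0 0 0 0 0 25; 0 0 0 0 0 0 25' 20 >/dev/null
python3 -m jog '0 0 0 0 0 0 25; 0 0 0 0 0 0 25; 0 0 0 0 0 0 25; 0 0 0 0 0 0 25; 0 0 0 0 0 0 25' 20
python3 -m jog '0 0 0.2 0 0 0 25; 0 0 0.4 0 0 0 25; 0 0 0.6 0 0 0 25; 0 0 0.5 0 0 0 25; 0 0 0.3 0 0 0 25'
```

```text
clock: 16.7
tool_pos: [0.4926, 0.0362, 0.0087]
eef_rot: [3.14, -0.001, 0.833]
ft_force: [-0.2, -0.2, 0.1]
gripper_width: 0.641
gripper_force: 0.0
clock: 17.53
tool_pos: [0.4916, 0.0362, 0.0078]
eef_rot: [3.141, -0.0, 0.833]
ft_force: [-0.9, 0.3, 5.4]
gripper_width: 0.36
gripper_force: 20.0
clock: 17.95
tool_pos: [0.4923, 0.0362, 0.0897]
eef_rot: [3.139, -0.002, 0.833]
ft_force: [-0.2, -0.2, -0.9]
gripper_width: 0.362
gripper_force: 20.0
```

Carrying the cube to the square tray's centre (421.8,-207.8), squared to the tray.

```bash
python3 -m jog '-0.11 -0.38 0 0 0 0.26 25; -0.22 -0.76 0 0 0 0.51 25; -0.22 -0.76 0 0 0 0.51 25; -0.22 -0.76 0 0 0 0.51 25; -0.22 -0.76 0 0 0 0.51 25' >/dev/null
python3 -m jog '-0.22 -0.76 0 0 0 0.51 25; -0.22 -0.76 0 0 0 0.51 25; -0.22 -0.76 0 0 0 0.51 25; -0.1 -0.4 0 0 0 0.26 25' >/dev/null
python3 -m jog '0 0 0 0 0 0 25; 0 0 0 0 0 0 25; 0 0 0 0 0 0 25'
```

```text
clock: 18.95
tool_pos: [0.4213, -0.2069, 0.0872]
eef_rot: [-3.141, -0.001, 1.261]
ft_force: [0.2, 1.8, -0.7]
gripper_width: 0.365
gripper_force: 20.0
```

```bash
python3 -m jog '0 -0.02 -0.5 0 0 0 25; 0 0 -0.6 0 0 0 25; 0 0 -0.5 0 0 0 25; 0 0 -0.2 0 0 0 25; 0 0 -0.08 0 0 0 25' >/dev/null
python3 -m jog '0 0 -0.06 0 0 0 25; 0 0 -0.04 0 0 0 25; 0 0 -0.03 0 0 0 25; 0 0 0 0 0 0 25; 0 0 0 0 0 0 25'
```

```text
clock: 19.78
tool_pos: [0.422, -0.2089, 0.0078]
eef_rot: [3.14, 0.001, 1.261]
ft_force: [0.4, 0.7, 0.4]
gripper_width: 0.361
gripper_force: 20.0
```

```bash
python3 -m jog '0 0 -0.02 0 0 0 25; 0 0 0 0 0 0 25'
python3 -m jog '0 0 0 0 0 0 56; 0 0 0 0 0 0 56; 0 0 0 0 0 0 56; 0 0 0 0 0 0 56; 0 0 0 0 0 0 56' >/dev/null
python3 -m jog '0 0 0.4 0 0 0 56; 0 0 0.8 0 0 0 56; 0 0 1 0 0 0 56; 0 0 0.8 0 0 0 56; 0 0 0.3 0 0 0 56' >/dev/null
python3 -m jog '0 0 0 0 0 0 56; 0 0 0 0 0 0 56; 0 0 0 0 0 0 56'
python3 - <<'E'
from meas import *
s,T,im=snap("w7");print(s["tool_pos"],s["eef_rot"])
b,g,r,T=chans("w7");reg=np.zeros_like(g,bool);reg[190:290,270:370]=1
k=big(reg&((g-r>15)|(g>110)),(320,237));print(k.min(0),k.max(0));show("win",W(k,.043,T),"circ")
m=(((g-b)<0.02*g)|(g<r)).astype(np.uint8);m=cv2.morphologyEx(m,cv2.MORPH_OPEN,np.ones((5,5)))
show("sq",W(big(m,(320,230)),.006,T),"rect")
E
```

```text
clock: 19.95
tool_pos: [0.422, -0.209, 0.0078]
eef_rot: [3.141, 0.0, 1.261]
ft_force: [-1.9, 2.1, 8.7]
gripper_width: 0.356
gripper_force: 20.0
clock: 21.03
tool_pos: [0.4204, -0.2077, 0.1365]
eef_rot: [-3.139, -0.001, 1.261]
ft_force: [-1.1, -0.2, 0.2]
gripper_width: 0.594
gripper_force: 0.0
[ 0.4204 -0.2077  0.1365] [-3.1388 -0.0011  1.2612]
[305. 230.] [337. 261.]
win c [ 421.7 -208.8] d 25.6 ellipse [ 421.7 -208.9] [25.  25.4]
sq c [ 421.7 -207.8] size [93.8 93.6] ang 72.3
```

The cube is within 1 mm of the tray's centre. Next: the box of cover glasses in the round tray.

```bash
python3 -m jog '0.72 0.13 0 0 0 0.1 58; 0.72 0.13 0 0 0 0.1 58; 0.72 0.13 0 0 0 0.1 58; 0.72 0.13 0 0 0 0.1 58; 0.72 0.13 0 0 0 0.1 58' >/dev/null
python3 -m jog '0.72 0.13 0 0 0 0.1 58; 0.72 0.13 0 0 0 0.1 58' >/dev/null
python3 -m jog '0 0 0 0 0 0 58; 0 0 0 0 0 0 58; 0 0 0 0 0 0 58'
python3 - <<'E'
from meas import *
s,T,im=snap("w8");print(s["tool_pos"],s["eef_rot"])
b,g,r,T=chans("w8")
show("box",W(big(b-r>25,(320,230)),.022,T),"rect")
m=(((g-b)<0.02*g)|(g<r)).astype(np.uint8);m=cv2.morphologyEx(m,cv2.MORPH_OPEN,np.ones((5,5)))
show("rnd",W(big(m,(320,230)),.006,T),"circ")
E
```

```text
clock: 21.92
tool_pos: [0.6216, -0.1717, 0.1362]
eef_rot: [-3.138, -0.001, 1.334]
ft_force: [-0.8, -0.3, 0.5]
gripper_width: 0.617
gripper_force: 0.0
[ 0.6216 -0.1717  0.1362] [-3.138  -0.0006  1.3344]
box c [ 621.9 -171.4] size [39.3 39.1] ang 76.5
rnd c [ 619.2 -173.5] d 96.2 ellipse [ 619.3 -173.7] [94.8 95.7]
```

```bash
python3 -m jog '0 0 -0.8 0 0 0 54; 0 0 -0.8 0 0 0 54; 0 0 -0.8 0 0 0 54; 0 0 -0.4 0 0 0 54; 0 0 -0.2 0 0 0 54' >/dev/null
python3 -m jog '0 0 -0.15 0 0 0 54; 0 0 -0.07 0 0 0 54; 0 0 0 0 0 0 54; 0 0 0 0 0 0 54'
python3 -m jog '0 0 0 0 0 0 30; 0 0 0 0 0 0 30; 0 0 0 0 0 0 30; 0 0 0 0 0 0 30; 0 0 0 0 0 0 30' 12 >/dev/null
python3 -m jog '0 0 0 0 0 0 30; 0 0 0 0 0 0 30; 0 0 0 0 0 0 30; 0 0 0 0 0 0 30' 12
python3 -m jog '0 0 0.2 0 0 0 30; 0 0 0.4 0 0 0 30; 0 0 0.6 0 0 0 30; 0 0 0.5 0 0 0 30; 0 0 0.3 0 0 0 30'
```

```text
clock: 22.72
tool_pos: [0.6239, -0.1727, 0.011]
eef_rot: [3.139, 0.0, 1.334]
ft_force: [0.1, -0.3, 0.4]
gripper_width: 0.579
gripper_force: 0.0
clock: 23.47
tool_pos: [0.6236, -0.1723, 0.0104]
eef_rot: [3.141, 0.0, 1.335]
ft_force: [-1.4, 0.9, 5.6]
gripper_width: 0.416
gripper_force: 12.0
clock: 23.88
tool_pos: [0.6239, -0.1725, 0.0919]
eef_rot: [3.139, 0.001, 1.335]
ft_force: [1.1, -0.2, 0.4]
gripper_width: 0.421
gripper_force: 12.0
```

```bash
python3 -m jog '-0.13 0.2 0 0 0 0.5 30; -0.255 0.4 0 0 0 1 30; -0.255 0.4 0 0 0 1 30; -0.255 0.4 0 0 0 1 30; -0.255 0.4 0 0 0 1 30' >/dev/null
python3 -m jog '-0.255 0.4 0 0 0 1 30; -0.255 0.4 0 0 0 1 30; -0.255 0.4 0 0 0 1 30; -0.255 0.4 0 0 0 1 30; -0.255 0.4 0 0 0 1 30' >/dev/null
python3 -m jog '-0.255 0.4 0 0 0 1 30; -0.255 0.4 0 0 0 1 30; -0.255 0.4 0 0 0 1 30; -0.13 0.2 0 0 0 0.5 30' >/dev/null
python3 -m jog '0 0 0 0 0 0 30; 0 0 0 0 0 0 30; 0 0 0 0 0 0 30'
python3 -m jog '0 0 -0.5 0 0 0 30; 0 0 -0.6 0 0 0 30; 0 0 -0.5 0 0 0 30; 0 0 -0.2 0 0 0 30; 0 0 -0.08 0 0 0 30' >/dev/null
python3 -m jog '0 0 -0.05 0 0 0 30; 0 0 -0.03 0 0 0 30; 0 0 0 0 0 0 30; 0 0 0 0 0 0 30'
```

```text
clock: 25.3
tool_pos: [0.4905, 0.0355, 0.0895]
eef_rot: [-3.142, 0.0, 2.694]
ft_force: [-0.2, 0.6, 0.4]
gripper_width: 0.415
gripper_force: 12.0
clock: 26.05
tool_pos: [0.4911, 0.0357, 0.012]
eef_rot: [3.141, 0.002, 2.696]
ft_force: [-0.7, 0.5, -0.4]
gripper_width: 0.42
gripper_force: 12.0
```

```bash
python3 -m jog '0 0 -0.03 0 0 0 30; 0 0 -0.02 0 0 0 30; 0 0 0 0 0 0 30'
python3 -m jog '0 0 0 0 0 0 56; 0 0 0 0 0 0 56; 0 0 0 0 0 0 56; 0 0 0 0 0 0 56; 0 0 0 0 0 0 56' >/dev/null
python3 -m jog '0 0 0.4 0 0 0 60; 0 0 0.8 0 0 0 60; 0 0 1 0 0 0 60; 0 0 0.9 0 0 0 60; 0 0 0.5 0 0 0 60'
```

```text
clock: 26.3
tool_pos: [0.4909, 0.0358, 0.0103]
eef_rot: [3.141, 0.001, 2.696]
ft_force: [-2.4, 0.1, 6.9]
gripper_width: 0.417
gripper_force: 12.0
clock: 27.13
tool_pos: [0.492, 0.0357, 0.1575]
eef_rot: [3.14, 0.006, 2.696]
ft_force: [1.3, -0.2, 0.5]
gripper_width: 0.639
gripper_force: 0.0
```

```bash
python3 -m jog '-0.265 0.765 0 0 0 0 70; -0.265 0.765 0 0 0 0 70; -0.265 0.765 0 0 0 0 70; -0.265 0.765 0 0 0 0 70' >/dev/null
python3 -m jog '-0.265 0.765 0 0 0 0 70; -0.265 0.765 0 0 0 0 70; -0.265 0.765 0 0 0 0 70; 0 0 0 0 0 0 70' >/dev/null
python3 -m jog '0 0 0 0 0 0 70; 0 0 0 0 0 0 70; 0 0 0 0 0 0 70'
python3 - <<'E'
from meas import *
s,T,im=snap("w9");print(s["tool_pos"],s["eef_rot"])
cv2.imwrite("pics/c9.png",cv2.resize(im[80:320,160:480,::-1],None,fx=2.4,fy=2.4,interpolation=cv2.INTER_CUBIC))
b,g,r,T=chans("w9")
m=(((g-b)<0.02*g)|(g<r)).astype(np.uint8);m=cv2.morphologyEx(m,cv2.MORPH_OPEN,np.ones((5,5)))
show("long",W(big(m,(320,230)),.006,T),"rect")
E
```

```text
clock: 28.05
tool_pos: [0.4163, 0.2492, 0.1529]
eef_rot: [-3.141, 0.0, 2.695]
ft_force: [0.4, -0.2, -0.2]
gripper_width: 0.743
gripper_force: 0.0
[0.4163 0.2492 0.1529] [-3.1413  0.      2.6945]
long c [421.3 249.2] size [132.1  73.7] ang 64.4
```

View pics/c9.png

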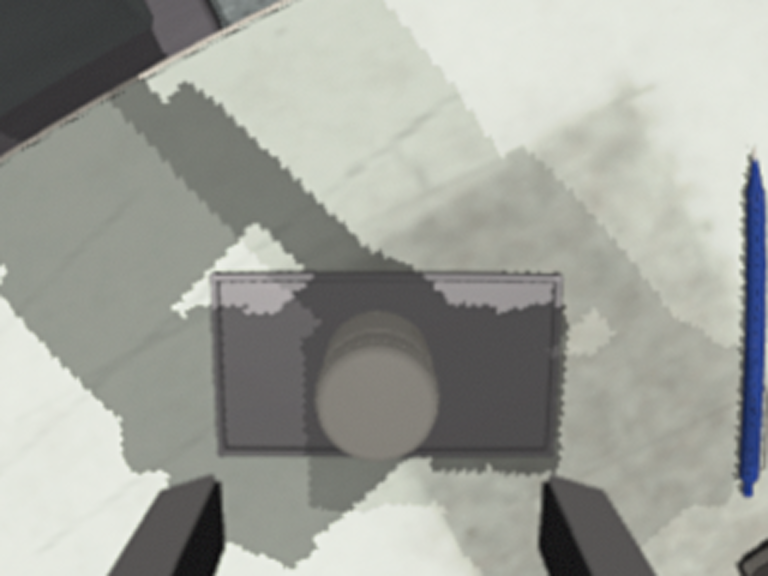

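The lid is at crop (377,402) and the canister stands upright. The tray corners are near (212,273), (562,273), (557,456) and (219,456).

Run:
```python
from meas import *
b,g,r,T=chans("w9");f=lambda p:np.array(p)/2.4+[159.7,79.7]
print(W([f((377,402)),f((315,402)),f((439,402))],.061,T))
w=W(np.array([f(p) for p in [(212,272),(562,272),(557,456),(219,456)]]),.006,T);show("long",w,"rect");print(w.mean(0))
```

```text
[[417.2651 247.625 ]
 [408.7042 229.7526]
 [425.8311 265.4779]]
long c [421.  250.3] size [133.7  73.2] ang 64.4
[420.9247 250.0595]
```

```bash
python3 -m jog '0.02 -0.03 -0.8 0 0 0 70; 0 0 -0.8 0 0 0 70; 0 0 -0.8 0 0 0 70; 0 0 -0.5 0 0 0 70; 0 0 -0.25 0 0 0 70' >/dev/null
python3 -m jog '0 0 -0.13 0 0 0 70; 0 0 0 0 0 0 70; 0 0 0 0 0 0 70'
python3 -m jog '0 0 0 0 0 0 30; 0 0 0 0 0 0 30; 0 0 0 0 0 0 30; 0 0 0 0 0 0 30; 0 0 0 0 0 0 30' 20 >/dev/null
python3 -m jog '0 0 0 0 0 0 30; 0 0 0 0 0 0 30; 0 0 0 0 0 0 30; 0 0 0 0 0 0 30; 0 0 0 0 0 0 30' 20
python3 -m jog '0 0 0.2 0 0 0 30; 0 0 0.4 0 0 0 30; 0 0 0.6 0 0 0 30; 0 0 0.6 0 0 0 30; 0 0 0.2 0 0 0 30'
```

```text
clock: 28.77
tool_pos: [0.418, 0.2489, 0.023]
eef_rot: [3.14, 0.002, 2.695]
ft_force: [0.2, -0.9, -0.3]
gripper_width: 0.743
gripper_force: 0.0
clock: 29.6
tool_pos: [0.417, 0.249, 0.0222]
eef_rot: [3.142, 0.0, 2.696]
ft_force: [-2.0, -0.6, 5.3]
gripper_width: 0.418
gripper_force: 20.0
clock: 30.02
tool_pos: [0.4186, 0.2496, 0.1052]
eef_rot: [3.138, 0.004, 2.696]
ft_force: [1.1, 0.5, -0.5]
gripper_width: 0.418
gripper_force: 20.0
```

```bash
python3 -m jog '0.19 -0.39 0 0 0 0 30; 0.375 -0.785 0 0 0 0 30; 0.375 -0.785 0 0 0 0 30; 0.375 -0.785 0 0 0 0 30; 0.375 -0.785 0 0 0 0 30' >/dev/null
python3 -m jog '0.375 -0.785 0 0 0 0 30; 0.375 -0.785 0 0 0 0 30; 0.375 -0.785 0 0 0 0 30; 0.375 -0.785 0 0 0 0 30; 0.375 -0.785 0 0 0 0 30' >/dev/null
python3 -m jog '0.375 -0.785 0 0 0 0 30; 0.375 -0.785 0 0 0 0 30; 0.375 -0.785 0 0 0 0 30; 0.19 -0.39 0 0 0 0 30; 0.17 -0.36 0 0 0 0 30' >/dev/null
python3 -m jog '0 0 0 0 0 0 30; 0 0 0 0 0 0 30; 0 0 0 0 0 0 30'
```

```text
clock: 31.52
tool_pos: [0.618, -0.1724, 0.101]
eef_rot: [3.141, -0.002, 2.696]
ft_force: [-0.7, 0.9, -0.1]
gripper_width: 0.421
gripper_force: 20.0
```

```bash
python3 -m jog '0.02 -0.02 -0.5 0 0 0 30; 0 0 -0.6 0 0 0 30; 0 0 -0.5 0 0 0 30; 0 0 -0.2 0 0 0 30; 0 0 -0.08 0 0 0 30' >/dev/null
python3 -m jog '0 0 -0.05 0 0 0 30; 0 0 -0.03 0 0 0 30; 0 0 -0.02 0 0 0 30; 0 0 0 0 0 0 30; 0 0 0 0 0 0 30'
python3 -m jog '0 0 -0.02 0 0 0 30; 0 0 0 0 0 0 30'
```

```text
clock: 32.35
tool_pos: [0.6202, -0.1746, 0.0236]
eef_rot: [-3.142, 0.002, 2.696]
ft_force: [-0.2, -0.3, -1.1]
gripper_width: 0.421
gripper_force: 20.0
clock: 32.52
tool_pos: [0.6199, -0.1745, 0.0223]
eef_rot: [3.142, 0.001, 2.696]
ft_force: [-0.4, -0.4, -0.5]
gripper_width: 0.424
gripper_force: 20.0
```

```bash
python3 -m jog '0 0.02 -0.02 0 0 0 30; 0 0 -0.02 0 0 0 30; 0 0 0 0 0 0 30'
python3 -m jog '0 0 0 0 0 0 70; 0 0 0 0 0 0 70; 0 0 0 0 0 0 70; 0 0 0 0 0 0 70; 0 0 0 0 0 0 70' >/dev/null
python3 -m jog '0 0 0.4 0 0 0 70; 0 0 0.8 0 0 0 70; 0 0 1 0 0 0 70; 0 0 0.8 0 0 0 70; 0 0 0.3 0 0 0 70' >/dev/null
python3 -m jog '0 0 0 0 0 0 70; 0 0 0 0 0 0 70; 0 0 0 0 0 0 70'
python3 - <<'E'
from meas import *
s,T,im=snap("w10");print(s["tool_pos"],s["eef_rot"])
cv2.imwrite("pics/c10.png",cv2.resize(im[120:320,180:460,::-1],None,fx=2.4,fy=2.4,interpolation=cv2.INTER_CUBIC))
b,g,r,T=chans("w10")
m=(((g-b)<0.02*g)|(g<r)).astype(np.uint8);m=cv2.morphologyEx(m,cv2.MORPH_OPEN,np.ones((5,5)))
show("rnd",W(big(m,(320,230)),.006,T),"circ")
E
```

```text
clock: 32.77
tool_pos: [0.62, -0.1745, 0.0223]
eef_rot: [-3.14, 0.001, 2.696]
ft_force: [-5.1, -0.6, 9.5]
gripper_width: 0.419
gripper_force: 20.0
clock: 33.85
tool_pos: [0.6181, -0.1728, 0.1493]
eef_rot: [3.142, -0.005, 2.696]
ft_force: [0.1, -0.2, -0.3]
gripper_width: 0.743
gripper_force: 0.0
[ 0.6181 -0.1728  0.1493] [ 3.1416 -0.0045  2.6958]
rnd c [ 619.5 -173.4] d 96.0 ellipse [ 619.6 -173.6] [94.8 95.6]
```

View pics/c10.png

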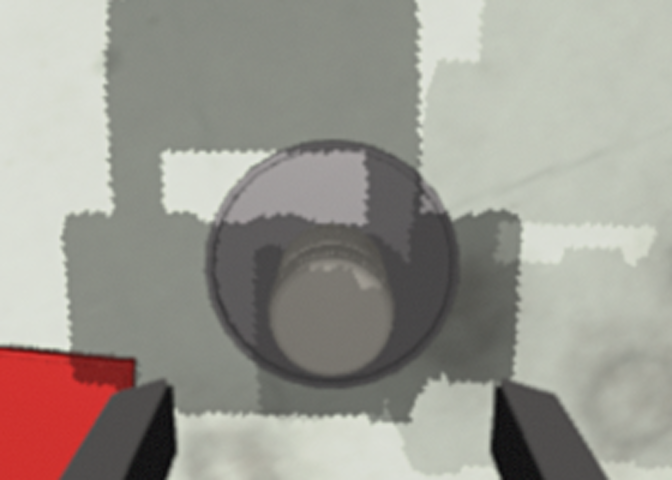

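The canister is upright in the round tray with its lid at crop (331,315). On to the box on the mat.

```bash
python3 -m jog '-0.45 0.745 0 0 0 0 56; -0.45 0.745 0 0 0 0 56; -0.45 0.745 0 0 0 0 56; -0.45 0.745 0 0 0 0 56' >/dev/null
python3 -m jog '-0.45 0.745 0 0 0 0 56; -0.45 0.745 0 0 0 0 56; -0.45 0.745 0 0 0 0 56; 0 0 0 0 0 0 56' >/dev/null
python3 -m jog '0 0 0 0 0 0 56; 0 0 0 0 0 0 56; 0 0 0 0 0 0 56'
python3 - <<'E'
from meas import *
b,g,r,T=chans("w10");print("canister",W([np.array((331,315))/2.4+[179.7,119.7]],.061,T))
s,T,im=snap("w11");print(s["tool_pos"],s["eef_rot"])
b,g,r,T=chans("w11")
show("box",W(big(b-r>25,(320,230)),.022,T),"rect")
E
```

```text
clock: 34.82
tool_pos: [0.4939, 0.0342, 0.1517]
eef_rot: [-3.141, -0.001, 2.695]
ft_force: [0.0, -0.7, 0.2]
gripper_width: 0.594
gripper_force: 0.0
canister [[ 620.6652 -174.4383]]
[0.4939 0.0342 0.1517] [-3.1411 -0.0008  2.6947]
box c [490.7  36.2] size [40.2 39.9] ang 64.4
```

The canister is within 1.5 mm of centre and the box is on the mat, aligned with the jaws. Gripping it.

```bash
python3 -m jog '-0.09 0.05 -0.8 0 0 0 56; 0 0 -0.8 0 0 0 56; 0 0 -0.8 0 0 0 56; 0 0 -0.6 0 0 0 56; 0 0 -0.35 0 0 0 56' >/dev/null
python3 -m jog '0 0 -0.15 0 0 0 56; 0 0 -0.09 0 0 0 56; 0 0 0 0 0 0 56; 0 0 0 0 0 0 56'
python3 -m jog '0 0 0 0 0 0 30; 0 0 0 0 0 0 30; 0 0 0 0 0 0 30; 0 0 0 0 0 0 30; 0 0 0 0 0 0 30' 12 >/dev/null
python3 -m jog '0 0 0 0 0 0 30; 0 0 0 0 0 0 30; 0 0 0 0 0 0 30; 0 0 0 0 0 0 30' 12
python3 -m jog '0 0 0.2 0 0 0 30; 0 0 0.4 0 0 0 30; 0 0 0.6 0 0 0 30; 0 0 0.5 0 0 0 30; 0 0 0.3 0 0 0 30'
```

```text
clock: 35.62
tool_pos: [0.4911, 0.0366, 0.0096]
eef_rot: [3.141, 0.002, 2.695]
ft_force: [0.3, -0.5, 0.3]
gripper_width: 0.596
gripper_force: 0.0
clock: 36.37
tool_pos: [0.4907, 0.037, 0.0095]
eef_rot: [3.141, 0.001, 2.696]
ft_force: [-1.8, 0.3, 5.9]
gripper_width: 0.419
gripper_force: 12.0
clock: 36.78
tool_pos: [0.4909, 0.037, 0.0911]
eef_rot: [3.141, 0.003, 2.696]
ft_force: [0.7, -0.0, -0.3]
gripper_width: 0.417
gripper_force: 12.0
```

```bash
python3 -m jog '-0.12 0.38 0 0 0 0 30; -0.25 0.76 0 0 0 0 30; -0.25 0.76 0 0 0 0 30; -0.25 0.76 0 0 0 0 30; -0.25 0.76 0 0 0 0 30' >/dev/null
python3 -m jog '-0.25 0.76 0 0 0 0 30; -0.25 0.76 0 0 0 0 30; -0.12 0.38 0 0 0 0 30; 0 0 0 0 0 0 30; 0 0 0 0 0 0 30' >/dev/null
python3 -m jog '0 0 -0.5 0 0 0 30; 0 0 -0.6 0 0 0 30; 0 0 -0.5 0 0 0 30; 0 0 -0.2 0 0 0 30; 0 0 -0.08 0 0 0 30'
python3 -m jog '0 0 -0.05 0 0 0 30; 0 0 -0.02 0 0 0 30; 0 0 0 0 0 0 30; 0 0 0 0 0 0 30'
```

```text
clock: 38.03
tool_pos: [0.4195, 0.2486, 0.012]
eef_rot: [-3.139, -0.002, 2.694]
ft_force: [-0.8, 0.2, -0.1]
gripper_width: 0.422
gripper_force: 12.0
clock: 38.37
tool_pos: [0.4213, 0.2501, 0.0117]
eef_rot: [3.14, 0.001, 2.696]
ft_force: [0.3, -1.0, -0.6]
gripper_width: 0.42
gripper_force: 12.0
```

```bash
python3 -m jog '0 0 -0.03 0 0 0 30; 0 0 -0.03 0 0 0 30; 0 0 0 0 0 0 30'
python3 -m jog '0 0 0 0 0 0 56; 0 0 0 0 0 0 56; 0 0 0 0 0 0 56; 0 0 0 0 0 0 56; 0 0 0 0 0 0 56' >/dev/null
python3 -m jog '0 0 0.4 0 0 0 60; 0 0 0.8 0 0 0 60; 0 0 1 0 0 0 60; 0 0 0.9 0 0 0 60; 0 0 0.5 0 0 0 60' >/dev/null
python3 -m jog '0 0 0 0 0 0 70; 0 0 0 0 0 0 70; 0 0 0 0 0 0 70'
python3 - <<'E'
from meas import *
s,T,im=snap("w12");print(s["tool_pos"],s["eef_rot"])
b,g,r,T=chans("w12")
m=(((g-b)<0.02*g)|(g<r)).astype(np.uint8);m=cv2.morphologyEx(m,cv2.MORPH_OPEN,np.ones((5,5)))
show("long",W(big(m,(320,230)),.006,T),"rect");show("box",W(big(b-r>25,(320,230)),.022,T),"rect")
cv2.imwrite("pics/scene1.png",read_camera("scene")[100:340,100:420,::-1])
E
```

```text
clock: 38.62
tool_pos: [0.4211, 0.2501, 0.0093]
eef_rot: [3.141, 0.001, 2.696]
ft_force: [-1.6, -1.5, 6.7]
gripper_width: 0.418
gripper_force: 12.0
clock: 39.7
tool_pos: [0.4194, 0.2496, 0.1507]
eef_rot: [-3.14, -0.002, 2.696]
ft_force: [0.1, 0.3, -0.5]
gripper_width: 0.743
gripper_force: 0.0
[0.4194 0.2496 0.1507] [-3.1399 -0.0018  2.6959]
long c [420.9 249.4] size [132.4  72. ] ang 64.2
box c [421.6 250.3] size [39.  39.3] ang 64.5
```

View pics/scene1.png

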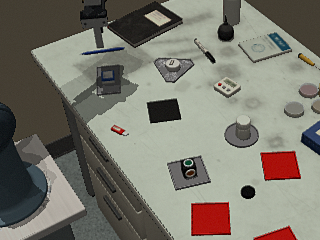

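The scene view shows all four in their own trays and upright: box (108,77), counter (174,65), canister (242,132) and cube (188,168). The mat is empty and the robot is clear, so I'm handing in.

```bash
python3 -c "
from workcell import *
print(finish_job())"
```

```text
the job is handed in; nothing more can be done
None
```

All four accessories are upright in the middle of their own trays, each measured within about 2 mm of centre, and the job was handed in at about 40 s; no verdict came back.

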